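# Change the gas line over at a two-valve bench console

## Robot

A 6-joint arm with a two-finger parallel gripper is mounted at the origin on a cart in front of the work surface, level with it; the furniture and walls round the work are solid. World frame = base frame: x ahead of the robot, y to its left, z up, the work surface at z = 0. Lengths are in mm, angles in rad, forces in N, time in s.
With the tool pointing down it reaches from about 300 to 875 mm from the base axis. Payload 6.4 kg.
Tool frame: the origin (TCP) lies between the finger pads; the fingertips stand 14 mm ahead of it and the grasp point (between the pads) lies 5 mm behind it; z points along the fingers, y is the line along which they close (so a half turn about z gives the same grasp; the last joint's range is limited). The gripper opens to 85 mm and grips with 20 to 120 N. Pads are 22 mm wide; open, the fingers measure 114 mm over their backs; the gripper's body (76 mm by 85 mm) begins 54 mm behind the grasp point. The pads swing forward as they close: fully open they stand 13 mm farther back than shut.
Start: joints at [-1.406, 0.181, 1.607, -0, 1.354, -0.206], TCP at [208.374, -535.93, 245.288] pointing down, gripper open.
Joint ranges: [-2.99, 2.99], [-0.89, 2.07], [0.3, 2.58], [-1.14, 4.28], [0, 2.63], [-3.12, 3.12]. Speed limits (rad/s): [2.57, 2.57, 3.01, 3.14, 3.14, 3.14].

## Interface

Orientations are given as [roll, pitch, yaw] about the fixed x, y, z axes, in that order (R = Rz(yaw) Ry(pitch) Rx(roll)).
In Python, from station import * gives the robot as it stands.
- The arm moves only by the shell command python3 -m inch 'ROWS' [OPENING] [FORCE]. ROWS is a JSON object of lists of equal length, an entry for each row: "travel": the shift along the tool's x, y, z in cm, a list of three; "twist": the turn about the tool's z in rad. In form: {"travel": [[x, y, z], ...], "twist": [twist, ...]}. A call has 1 to 12 rows; each row shifts and turns the commanded pose from where the row before left it, along the tool's axes as they then stand; what a row does not reach is not made up. A row lasts 1/8 s, in which the tool goes at most 62.5 mm and 10.7 degrees, less where a joint would pass 70% of its speed; a pose out of reach is approached as far as the arm can. A call with a gripper value outside its range is refused whole. OPENING is the opening in per cent of the stroke, from 0 (shut) to 100 (fully open), set as the call begins (- or left out, the last holds). The fingers move at their own pace and stop on an object; FORCE is the grip in N (left out, the last holds). Time passes only in rows, so rows that do not move let the fingers close. It gives the time, the measured TCP pose, the force, the opening and the grip force at its end, in the units of the state.
- sense(): the state, without advancing time (a new reading comes with each control period).
- snapshot(name): name is "side" or "top" or "wrist"; returns the picture (420x560x3 uint8, red, green, blue); there is no depth.
- camera_params(name): a dict with "fov_y" (degrees; the focal length in pixels is half the picture's height over the tangent of half this angle, whatever the lens; pixels are square), "cx", "cy" (the principal point, pixels), "view" (4x4, takes a point from world to camera coordinates); the wrist camera has in their place "hand_eye" (4x4, takes a point from camera to tool coordinates, whose origin is the TCP and whose axes are the flange's). Camera axes: x right, y down, z forward; pixel columns grow to the right and rows downward; lengths in mm; the calibration is good to about 2 mm. A picture is of the moment at which its call begins: read the wrist's pose just before it. camera_params takes no time and is no camera call.
- sign_off(): hands the job in; it is judged then, once.
The state is a dict: "time": time; "q": joint angles; "joint_velocities": joint speeds; "joint_efforts": joint torques, N m; "position": TCP position; "ee_rot": TCP orientation; "force": force on the tool from outside, world axes, zero at the start; "torque": the same for the moment, N m; "width": finger opening in mm; "gripper_force": force on a finger pad.
Only numpy, scipy, OpenCV 4.12 (cv2) and the standard library are available. Lean on these libraries where they do the work, as an engineer would, in place of code of your own. Each camera call takes 0.05 s, during which the arm holds its last target. There are 200 camera calls.

## Task

Change the supply over at the gas console: first shut the valve that is open (its lever lies along its pipe) by turning its lever across the pipe until it is hard against its stop, and only then open the other one, turning its lever along its pipe hard against the stop. Never have both open at once, leave the tubs and the bottle beside the console where they are, and let go of the levers at the end.

Things in the scene. Friction and masses are not known exactly. Their poses are not given: they have to be found in the camera images.
- console: fixed bench gas console, 170 mm deep, 360 mm wide: a white panel that rises away from the robot at 35 degrees (30 mm high in front, 149 mm at the back) with two equal quarter-turn ball valves side by side, 170 mm apart, each in a pipe that runs up the slope. Origin on the bench below its middle; x to the back, y to the left along the panel
- shelf_edge (a point): middle of the front wire of the fixed wire shelf that stands over the console on two rear posts: 360 mm above the bench, 344 mm wide, reaching 128 mm back from here. It covers the valves, so the levers are reached only with the tool leaning, about square to the panel, from the robot's side. Axes as the console
- pivot_a (a point): point on the turning axis of valve a's lever, at half the lever's thickness. Its z is the turning axis, square out of the sloping panel (35 degrees from vertical, leaning to the robot); the lever reaches along its -x, so this frame turns with it. The panel lies 50 mm below it along -z, the 30 mm thick valve body ends 21 mm below it
- grip_a (a point): middle of valve a's lever, 65 mm from pivot_a, same axes. The lever's black grip, 18 mm wide (y) and 14 mm thick (z), reaches from 28 to 92 mm from the axis; it is free on both sides and for 20 mm or more beneath (the pipe, 16 mm thick, lies under the open lever)
- handle_a (a joint): turn of valve a's lever, rad: 0 = open, at its stop (lever along the pipe, pointing down the slope); 1.571 = shut, at its stop (across the pipe, pointing left seen from the robot). Shutting is clockwise from above. Starts open, fully or up to 0.3 rad short. Dry friction about 0.35 N m (5 to 6 N at the grip), no spring. Both stops may stand up to 0.12 rad off square to the panel: turn until the stop is felt
- pivot_b (a point): point on the turning axis of valve b's lever, at half the lever's thickness. Its z is the turning axis, square out of the sloping panel (35 degrees from vertical, leaning to the robot); the lever reaches along its -x, so this frame turns with it. The panel lies 50 mm below it along -z, the 30 mm thick valve body ends 21 mm below it
- grip_b (a point): middle of valve b's lever, 65 mm from pivot_b, same axes. The lever's black grip, 18 mm wide (y) and 14 mm thick (z), reaches from 28 to 92 mm from the axis; it is free on both sides and for 20 mm or more beneath (the pipe, 16 mm thick, lies under the open lever)
- handle_b (a joint): turn of valve b's lever, rad: 0 = open, at its stop (lever along the pipe, pointing down the slope); 1.571 = shut, at its stop (across the pipe, pointing left seen from the robot). Shutting is clockwise from above. Starts shut, within 0.07 rad of the stop. Dry friction about 0.35 N m (5 to 6 N at the grip), no spring. Both stops may stand up to 0.12 rad off square to the panel: turn until the stop is felt
- swab_tub: bystander: tub with a screw lid, 58 mm across, 68 mm tall, left of the console; origin at the centre of its underside
- dropper_bottle: bystander: small brown dropper bottle, 38 mm across, 80 mm tall, right of the console; origin at the centre of its underside
- wafer_tub: bystander: round pale tub, 68 mm across, 46 mm tall, farther to the right; origin at the centre of its underside

How it is judged:
By the outcome, as a careful person would: the job done as asked, in the order asked, and still so for the second after the job is handed in, with the robot touching nothing.
It also fails if it takes over 45 s, if anything falls off the work surface, if the arm or the gripper's body presses on something with over 40 N, if the wrist force passes 120 N, or if a joint passes its speed limit or range.

## Working session

There is one attempt and no reset: what is moved stays moved. The work goes in short steps, Python scripts to look and compute and a shell command to move; the robot and the scene stay as the last step left them, time stands still between calls to the robot, and variables do not carry over. Pictures are saved under pics/ and viewed, at most 10 in all, crops included, and the job is handed in when it is done.

```bash
ls; mkdir -p pics
python3 - <<'E'
from station import *
import cv2,json
for n in ("side","top"):
    cv2.imwrite(f"pics/{n}0.png",snapshot(n)[:,:,::-1])
    p=camera_params(n);print(n,p)
print(camera_params("wrist"));print(sense())
E
```

```text
pics
side {'fov_y': 42.55940642813167, 'cx': 274.53067219182924, 'cy': 206.43642661599026, 'view': array([[ 9.68977779e-01, -2.47133592e-01, -2.65552248e-03,
        -4.30822156e+02],
       [-1.20855843e-01, -4.64432509e-01, -8.77323378e-01,
         2.79050136e+02],
       [ 2.15582767e-01,  8.50427794e-01, -4.79892320e-01,
         1.36279010e+03],
       [ 0.00000000e+00,  0.00000000e+00,  0.00000000e+00,
         1.00000000e+00]])}
top {'fov_y': 46.70540958037501, 'cx': 272.9014865055582, 'cy': 207.38641841647717, 'view': array([[ 1.56759449e-02, -9.99855189e-01,  6.62319167e-03,
         5.79362078e+01],
       [-9.84032504e-01, -1.66017585e-02, -1.77212902e-01,
         5.03351329e+02],
       [ 1.77297196e-01, -3.73945618e-03, -9.84150253e-01,
         1.69490864e+03],
       [ 0.00000000e+00,  0.00000000e+00,  0.00000000e+00,
         1.00000000e+00]])}
{'fov_y': 58.99325633436086, 'cx': 281.99314371062826, 'cy': 207.74947054435913, 'hand_eye': array([[-6.57126786e-05, -9.45957619e-01, -3.24290269e-01,
         8.35956666e+01],
       [ 9.99999948e-01,  3.99387608e-05, -3.19
[... 220 characters left out ...]
.1, 'q': array([-1.40628017e+00,  1.81466200e-01,  1.60789473e+00,  7.29639115e-07,
        1.35378503e+00, -2.06269779e-01]), 'joint_velocities': array([ 1.27960108e-03,  8.41443220e-05, -2.00251588e-03, -4.25193475e-04,
        2.66931320e-04, -1.71672799e-03]), 'joint_efforts': array([ 1.47703846e-03, -4.45874155e+01, -3.52236700e+01, -1.34819666e-04,
        4.03650105e-03,  2.02036387e-05]), 'position': array([ 208.30530016, -535.44473919,  244.4809416 ]), 'ee_rot': array([-3.14007242e+00, -3.18830205e-04,  3.70785538e-01]), 'force': array([-1.0311887 ,  0.6091113 , -0.64453675]), 'torque': array([-0.03829578, -0.0223822 ,  0.0349054 ]), 'gripper_force': 0.0, 'width': 85.58079371661985}
```

View pics/side0.png

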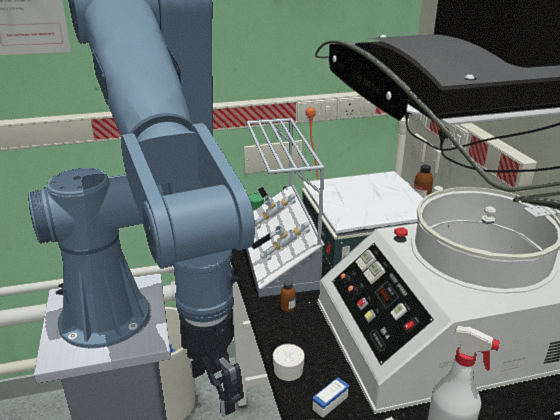

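View pics/top0.png

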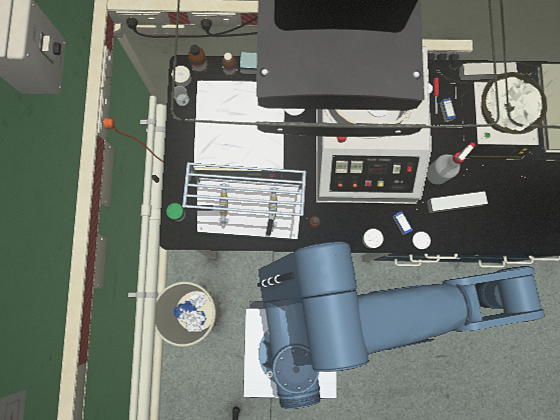

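Side view: the console is under the wire shelf, and the near (right) valve's black lever points down the slope at about (262,240). The far valve's lever, near (262,190), lies across its pipe. Top view: the open lever tip is at about (270,230), the shelf front runs near row 210, and the bottle is at (314,221). The move command can't obviously tilt the tool, so I'll check its usage text and measure the console.

View pics/crop0.png

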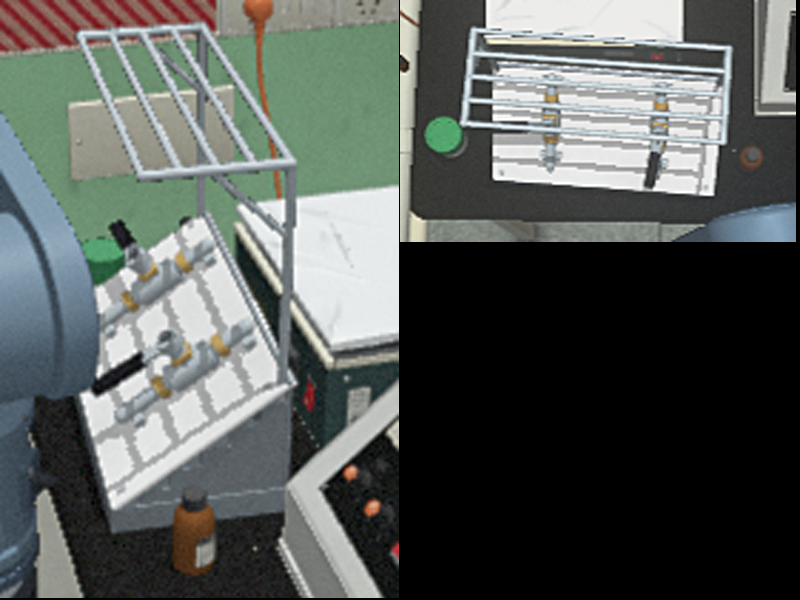

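Crop, in crop pixels: the right valve (a) is open with its lever towards the robot, and the left valve (b) points left. The panel front corners in the top half are at (492,181) and (714,195), and the shelf front wire runs from (463,126) to (725,143). Next I fit the console pose from these.

```bash
cat > h.py <<'E'
import numpy as np
from station import *
from scipy.optimize import least_squares
from scipy.spatial.transform import Rotation as Ro
def proj(n,P):
    c=camera_params(n);f=210/np.tan(np.radians(c['fov_y']/2));v=c['view']
    p=v[:3,:3]@np.asarray(P)+v[:3,3];return np.array([c['cx']+f*p[0]/p[2],c['cy']+f*p[1]/p[2]])
E
python3 - <<'E'
from h import *
T=lambda u,v:(155+(u-400)/2.2,150+v/2.2); S=lambda u,v:(220+u/2.85,110+v/2.85)
obs=[('top',(-85,180,30),T(492,181)),('top',(-85,-180,30),T(714,195)),('side',(-85,-180,30),S(113,505)),('side',(85,-180,149),S(293,383))]
# shelf: params sx (front x), sy
sh=[('top',(0,172,360),T(463,126)),('top',(0,-172,360),T(725,143)),('side',(0,-172,360),S(140,178)),('side',(128,-172,360),S(292,160)),('side',(0,172,360),S(80,35)),('top',(128,172,360),T(474,30)),('top',(128,-172,360),T(731,48))]
def W(p,l): c,s=np.cos(p[2]),np.sin(p[2]); return (p[0]+c*l[0]-s*l[1],p[1]+s*l[0]+c*l[1],l[2])
def r(p):
    o=[proj(n,W(p,l))-uv for n,l,uv in obs]+[proj(n,W(p,(l[0]+p[3],l[1]+p[4],l[2])))-uv for n,l,uv in sh]
    return np.ravel(o)
s=least_squares(r,[500,100,0,-50,0],loss='soft_l1');print(s.x,r(s.x).round(1))
p=s.x
for nm,y in(('a',-85),('b',85)):
  for xx in (0,):
    P=(xx-28.7,y,89.5+41); print(nm,W(p,P),'top',proj('top',W(p,P)),'side',proj('side',W(p,P)))
print(proj('side',W(p,(-28.7,-85,130.5))))
E
```

```text
[ 4.88889237e+02  1.51752870e+02 -4.96468882e-02 -5.26996665e+01
 -1.21658741e+00] [ 0.2 -0.8 -0.1 -0.5 -1.2  1.7  0.  -1.   0.9 -1.1 -0.4 -1.1 -0.  -0.
 -0.8  1.7 -1.5  0.8  0.1  0.2 -0.8 -0.5]
a (np.float64(456.00634813102477), np.float64(68.28188353221738), 130.5) top [272.21546228 216.35365793] side [272.24167101 235.21300427]
b (np.float64(464.44285239279657), np.float64(238.0724174139421), 130.5) top [222.14888728 213.0667535 ] side [261.08439864 205.71658177]
[272.24167101 235.21300427]
```

```bash
python3 -m inch '{"travel":[[0,0,-4],[0,0,-4]],"twist":[0,0]}' 30; python3 -c "
from station import *
s=sense();print(s['q'],s['ee_rot'],s['position'])"
```

```text
time: 0.35
position: [208.3, -535.3, 325.1]
ee_rot: [-3.139, -0.001, 0.371]
force: [-0.4, -1.2, -0.2]
width: 51.8
gripper_force: 0.0
[-1.40634013e+00  1.25788298e-01  1.50873029e+00  5.84863843e-07
  1.50959098e+00 -2.06346254e-01] [-3.13912925e+00 -5.16249645e-04  3.70801776e-01] [ 208.25494446 -535.34751317  325.14938829]
```

```bash
python3 -m inch '{"travel":[[3.7,-4.1,-1.8],[3.7,-4.1,-1.8],[3.7,-4.1,-1.8],[3.7,-4.1,-1.8],[3.7,-4.1,-1.8],[3.7,-4.1,-1.8],[3.7,-4.1,-1.8],[3.7,-4.1,-1.8],[3.7,-4.1,-1.8],[3.7,-4.1,-1.8]],"twist":[0,0,0,0,0,0,0,0,0,0]}'
python3 -m inch '{"travel":[[0,0,-2],[0,0,-2],[0,0,-2],[0,0,-2],[0,0,-2],[0,0,-2],[0,0,-2],[0,0,-2],[0,0,-2],[0,0,-2],[0,0,-2]],"twist":[-0.18,-0.18,-0.18,-0.18,-0.18,-0.18,-0.18,-0.18,-0.18,-0.18,-0.18]}'
python3 -c "
from station import *
s=sense();print(s['q'],s['ee_rot'],s['position'])"
```

```text
time: 1.6
position: [404.8, -17.9, 505.7]
ee_rot: [3.141, -0.0, 0.371]
force: [1.1, -0.7, -0.3]
width: 25.7
gripper_force: 0.0
time: 2.98
position: [404.7, -19.7, 725.7]
ee_rot: [-3.141, -0.001, 2.357]
force: [0.0, -0.0, 0.3]
width: 25.6
gripper_force: 0.0
[-3.43722872e-01 -1.16583074e-01  9.51586285e-01 -2.30503893e-05
  2.30718868e+00 -1.12969329e+00] [-3.14132137e+00 -5.34584091e-04  2.35675120e+00] [404.65230089 -19.72457571 725.66416085]
```

```bash
python3 -m inch '{"travel":[[2.8,2.8,0],[2.8,2.8,0],[2.9,2.9,0],[0,0,-1],[0,0,-1],[0,0,-1],[0,0,-1]],"twist":[0,0,0,-0.18,-0.18,-0.18,-0.19]}'
python3 -m inch '{"travel":[[0,0,-3],[0,0,-3],[0,0,-3],[0,0,-3]],"twist":[0,0,0,0]}'
python3 -c "
from station import *
s=sense();print(s['q'],s['ee_rot'],s['position'])"
```

```text
time: 3.85
position: [405.4, 100.6, 765.3]
ee_rot: [-3.142, -0.001, 3.085]
force: [-0.0, 0.2, -0.6]
width: 25.8
gripper_force: 0.0
time: 4.35
position: [401.3, 99.1, 855.0]
ee_rot: [3.14, 0.027, 3.078]
force: [0.3, 0.2, -0.5]
width: 25.8
gripper_force: 0.0
[-0.04784034  0.16221996  0.32694726  0.00277367  2.62571399 -1.55290885] [3.13981116 0.02668542 3.07827204] [401.3482409   99.13729094 855.04205728]
```

```bash
python3 -m inch '{"travel":[[0,0,-4],[0,0,-4],[0,0,-4],[0,0,-4]],"twist":[0,0,0,0]}'
python3 -c "
from station import *
s=sense();print(s['q'],s['ee_rot'],s['position'])"
python3 -m inch '{"travel":[[0,0,3],[0,0,3]],"twist":[0,0]}'
python3 -c "
from station import *
s=sense();print(s['q'],s['ee_rot'],s['position'])"
```

```text
time: 4.85
position: [364.0, 92.7, 888.8]
ee_rot: [3.132, 0.12, 3.078]
force: [-0.5, 0.3, -0.7]
width: 25.5
gripper_force: 0.0
[-0.07988718  0.09590016  0.2993657   0.02420273  2.62619297 -1.56576453] [3.13159855 0.1201839  3.07784869] [364.03393293  92.68169687 888.80799846]
time: 5.1
position: [371.6, 92.8, 828.4]
ee_rot: [3.132, 0.121, 3.078]
force: [-0.5, 0.4, 0.6]
width: 25.2
gripper_force: 0.0
[-0.07762054 -0.06924675  0.65783115  0.01781994  2.43187374 -1.57078604] [3.1316253  0.12120177 3.07757857] [371.56799933  92.80734689 828.35709047]
```

The tilt carries over when a row is pushed against the reach limit, so I'll build up the lean to about 0.61 rad this way.

```bash
python3 -m inch '{"travel":[[0,0,-6],[0,0,-6],[0,0,-6],[0,0,-6]],"twist":[0,0,0,0]}'
python3 -c "
from station import *
s=sense();print(s['q'],s['ee_rot'],s['position'])"
python3 -m inch '{"travel":[[-6,0,0],[-6,0,0],[-6,0,0]],"twist":[0,0,0]}'
python3 -c "
from station import *
s=sense();print(s['q'],s['ee_rot'],s['position'])"
```

```text
time: 5.6
position: [317.9, 86.3, 917.8]
ee_rot: [3.124, 0.209, 3.077]
force: [-0.7, 0.8, -0.2]
width: 25.7
gripper_force: 0.0
[-0.13237874  0.0088158   0.29866203  0.06447344  2.62624722 -1.58055691] [3.12372518 0.2086113  3.0765213 ] [317.86474796  86.28057302 917.83384174]
time: 5.98
position: [389.3, 47.1, 881.8]
ee_rot: [3.086, 0.106, 3.079]
force: [-0.6, 0.4, 0.4]
width: 25.6
gripper_force: 0.0
[-0.24575049  0.1171182   0.29953729  0.15074782  2.62592308 -1.62229604] [3.0858481  0.10603615 3.0792621 ] [389.34036856  47.07332263 881.76261455]
```

```bash
python3 -m inch '{"travel":[[3,4,-2],[4,2,-3],[5,0.5,-3],[5,0,-3],[5,0,-3],[5,0,-3]],"twist":[0,0,0,0,0,0]}'
python3 -c "
from station import *
s=sense();print(s['q'],s['ee_rot'],s['position'])"
```

```text
time: 6.72
position: [176.1, 184.0, 944.9]
ee_rot: [3.089, 0.309, 3.067]
force: [-0.3, 1.2, 0.5]
width: 25.3
gripper_force: 0.0
[ 0.47384736 -0.08771102  0.29928336 -0.23108319  2.62597277 -1.24954035] [3.08863387 0.3087442  3.0673425 ] [176.0725779  183.98334611 944.9125315 ]
```

```bash
python3 -m inch '{"travel":[[3,-4,-3],[3,-3,-4],[4,-0.5,-4],[4,0,-4]],"twist":[0,0,0,0]}'
python3 -c "
from station import *
s=sense();print(s['q'],s['ee_rot'],s['position'])"
```

```text
time: 7.22
position: [62.4, 153.7, 963.5]
ee_rot: [3.08, 0.415, 3.062]
force: [0.7, -0.8, 0.3]
width: 25.8
gripper_force: 0.0
[ 1.12668762 -0.14027506  0.29856496 -0.80236594  2.62613931 -1.1504658 ] [3.08005791 0.41547193 3.06223917] [ 62.35601653 153.71755135 963.45340364]
```

```bash
python3 -m inch '{"travel":[[0,-3,-1],[0,-3,-1],[2,0,-3],[2,0,-4]],"twist":[0,0,0,0]}'
python3 -c "
from station import *
s=sense();print(s['q'],s['ee_rot'],s['position'])"
```

```text
time: 7.72
position: [28.5, 107.7, 972.6]
ee_rot: [3.058, 0.466, 3.057]
force: [11.7, -27.9, 3.2]
width: 25.5
gripper_force: 0.0
[ 1.4802898  -0.16289239  0.29907945 -1.13859828  2.6260958  -1.13246315] [3.05789687 0.46648961 3.05745954] [ 28.53726868 107.71704973 972.55842414]
```

```bash
python3 -m inch '{"travel":[[0,-0.5,2],[0,-0.5,3]],"twist":[0,0]}'
python3 -c "
from station import *
s=sense();print(s['q'],s['ee_rot'],s['position'])"
```

```text
time: 7.98
position: [48.1, 101.0, 934.4]
ee_rot: [3.06, 0.467, 3.076]
force: [-0.1, -0.2, 0.4]
width: 25.6
gripper_force: 0.0
[ 1.13261081 -0.36684568  0.58780337 -0.73673184  2.52508944 -1.08232085] [3.06024652 0.46710164 3.07587772] [ 48.05569004 101.0429199  934.35856949]
```

```bash
cat >> h.py <<'E'
def R(): return Ro.from_euler('xyz',sense()['ee_rot']).as_matrix()
def to(P):
    s=sense();r=R();d=r.T@(np.asarray(P)-s['position'])/10
    print('d',d.round(2),'z',r[:,2].round(3),'x',r[:,0].round(3))
E
python3 -c "
from h import *
to((180,114,900))"
```

```text
d [-10.13   1.42   9.1 ] z [ 0.453  0.052 -0.89 ] x [-0.891  0.059 -0.45 ]
```

```bash
python3 -m inch '{"travel":[[-3.4,0.5,3],[-3.4,0.5,3],[-3.4,0.4,3.1]],"twist":[0,0,0]}'
python3 -c "
from h import *
s=sense();print(s['q']);to((180,114,900))"
python3 -m inch '{"travel":[[3,0,-4],[3,0,-4]],"twist":[0,0]}'
python3 -c "
from h import *
s=sense();print(s['q']);to((100,114,900))"
```

```text
time: 8.35
position: [98.7, 120.5, 919.6]
ee_rot: [3.082, 0.464, 3.07]
force: [-0.7, 1.1, 0.3]
width: 25.4
gripper_force: 0.0
[ 0.44290693 -0.43954237  0.66792814 -0.26887737  2.45709992 -1.31868834]
d [-6.42 -0.39  5.39] z [ 0.45   0.028 -0.893] x [-0.892  0.064 -0.448]
time: 8.6
position: [75.7, 117.5, 933.9]
ee_rot: [3.096, 0.452, 3.055]
force: [1.7, -0.8, -0.1]
width: 26.1
gripper_force: 0.0
[ 0.88395212 -0.34285691  0.57110872 -0.6083752   2.51721641 -1.17838366]
d [-0.72 -0.32  4.1 ] z [ 0.438  0.007 -0.899] x [-0.896  0.077 -0.436]
```

Run:
```python
from h import *
D=[([.1815,1.6079,1.3538],208.3,-535.4,244.5),([.1258,1.5087,1.5096],208.25,-535.35,325.15),([-.1166,.9516,2.3072],404.65,-19.7,725.7),([.1622,.3269,2.6257],401.3,99.1,855.0),([.0959,.2994,2.6262],364,92.7,888.8),([-.0692,.6578,2.4319],371.6,92.8,828.4)]
def f(p,q):
    L1,L2,e,L3,r0,z0=p;a=q[0];b=a+q[1];c=b+q[2]
    return r0+L1*np.sin(a)+L2*np.sin(b)+e*np.cos(b)+L3*np.sin(c), z0+L1*np.cos(a)+L2*np.cos(b)-e*np.sin(b)+L3*np.cos(c)
def res(p):
    o=[]
    for q,x,y,z in D:
        r,zz=f(p,q);o+=[r-np.sqrt(x*x+y*y-p[6]**2),zz-z]
    o+=[(p[4]-0)/50]
    return o
s=least_squares(lambda p:res(p),[450,450,0,250,0,250,118]);print(s.x.round(1),np.round(s.fun,1))
p=s.x[:6]
for q2 in (.3,.6,.9,1.2):
  for lean in (.46,.61): print(q2,lean,np.round(f(p,[q2,.3,np.pi-lean-q2-.3])))
# hood triangulation
def ray(n,u):
    c=camera_params(n);g=210/np.tan(np.radians(c['fov_y']/2));v=c['view'];d=v[:3,:3].T@np.array([(u[0]-c['cx'])/g,(u[1]-c['cy'])/g,1]);return -v[:3,:3].T@v[:3,3],d/np.linalg.norm(d)
for a,b in (((332,68),(259,122)),((332,60),(259,75)),((405,118),(424,106)),((405,118),(424,128)),((331,60),(257,130))):
    o1,d1=ray('side',a);o2,d2=ray('top',b);t=np.linalg.lstsq(np.c_[d1,-d2],o2-o1,rcond=None)[0];A=o1+t[0]*d1;B=o2+t[1]*d2;print(a,b,((A+B)/2).round(),np.linalg.norm(A-B).round())
```

```text
Traceback (most recent call last):
ValueError: too many values to unpack (expected 6)
```

Run:
```python
from h import *
D=[([.1815,1.6079,1.3538],208.3,-535.4,244.5),([.1258,1.5087,1.5096],208.25,-535.35,325.15),([-.1166,.9516,2.3072],404.65,-19.7,725.7),([.1622,.3269,2.6257],401.3,99.1,855.0),([.0959,.2994,2.6262],364,92.7,888.8),([-.0692,.6578,2.4319],371.6,92.8,828.4)]
def f(p,q):
    L1,L2,e,L3,r0,z0=p[:6];a=q[0];b=a+q[1];c=b+q[2]
    return r0+L1*np.sin(a)+L2*np.sin(b)+e*np.cos(b)+L3*np.sin(c), z0+L1*np.cos(a)+L2*np.cos(b)-e*np.sin(b)+L3*np.cos(c)
def res(p):
    o=[]
    for q,x,y,z in D:
        r,zz=f(p,q);o+=[r-np.sqrt(max(x*x+y*y-p[6]**2,0)),zz-z]
    return o+[p[4]/50]
s=least_squares(res,[450,450,0,250,0,250,118]);print(s.x.round(1),np.round(s.fun,1))
p=s.x[:6]
for q2 in (.3,.6,.9,1.2):
  for lean in (.46,.61): print(q2,lean,np.round(f(p,[q2,.3,np.pi-lean-q2-.3])))
def ray(n,u):
    c=camera_params(n);g=210/np.tan(np.radians(c['fov_y']/2));v=c['view'];d=v[:3,:3].T@np.array([(u[0]-c['cx'])/g,(u[1]-c['cy'])/g,1]);return -v[:3,:3].T@v[:3,3],d/np.linalg.norm(d)
for a,b in (((332,68),(259,122)),((332,60),(259,75)),((405,118),(424,106)),((405,118),(424,128)),((331,60),(257,130))):
    o1,d1=ray('side',a);o2,d2=ray('top',b);t=np.linalg.lstsq(np.c_[d1,-d2],o2-o1,rcond=None)[0];A=o1+t[0]*d1;B=o2+t[1]*d2;print(a,b,((A+B)/2).round(),np.linalg.norm(A-B).round())
```

```text
[ 4.379e+02  5.146e+02  8.520e+01  3.151e+02 -5.000e-01  3.236e+02
  1.197e+02] [ 0. -0. -0.  0. -0. -0.  0.  0. -0. -0.  0. -0. -0.]
0.3 0.46 [630. 836.]
0.3 0.61 [670. 860.]
0.6 0.46 [843. 656.]
0.6 0.61 [883. 680.]
0.9 0.46 [993. 421.]
0.9 0.61 [1034.  445.]
1.2 0.46 [1067.  151.]
1.2 0.61 [1107.  175.]
(332, 68) (259, 122) [625. 109. 563.] 12.0
(332, 60) (259, 75) [680. 121. 599.] 119.0
(405, 118) (424, 106) [ 642. -300.  583.] 63.0
(405, 118) (424, 128) [ 611. -310.  579.] 12.0
(331, 60) (257, 130) [610. 110. 579.] 11.0
```

```bash
python3 -c "
from h import *
to((540,92,850))"
```

```text
d [-38.15   0.2   27.86] z [ 0.438  0.007 -0.899] x [-0.896  0.077 -0.436]
```

```bash
python3 -m inch '{"travel":[[-1.5,0,1.1],[-1.5,0,1.1],[-2,0,1.5],[-3.5,0,2.6],[-4,0,2.8],[-4,0,2.8],[-4,0,2.8],[-4,0,2.8],[-4,0,2.8],[-4,0,2.8],[-4,0,2.8]],"twist":[0,0,0,0,0,0,0,0,0,0,0]}'
python3 -c "
from h import *
print(sense()['q']);to((540,92,850))"
```

```text
time: 9.98
position: [473.8, 108.6, 863.2]
ee_rot: [3.099, 0.442, 3.077]
force: [1.0, 0.4, 0.7]
width: 25.4
gripper_force: 0.0
[-0.04024569 -0.02498217  0.59473683  0.03788207  2.12912126 -1.52879508]
d [-5.51 -1.4   4.  ] z [ 0.429  0.015 -0.903] x [-0.902  0.058 -0.427]
```

```bash
python3 -m inch '{"travel":[[-5,-0.5,-1.5],[-5,-0.3,-1.5],[-5,0,-1.5],[-5,0,-1.5],[-5,0,-1.5]],"twist":[0,0,0,0,0]}'
python3 -c "
from h import *
print(sense()['q']);to((540,92,850))"
```

```text
time: 10.6
position: [583.5, 72.2, 894.4]
ee_rot: [3.076, 0.557, 3.07]
force: [0.1, 0.2, 0.8]
width: 25.8
gripper_force: 0.0
[-0.13001237  0.20030001  0.30200209  0.11093118  2.08379824 -1.56588627]
d [6.15 1.57 1.51] z [ 0.531  0.028 -0.847] x [-0.847  0.061 -0.529]
```

```bash
python3 -m inch '{"travel":[[-4,0.5,-1],[-3,0.5,-1]],"twist":[0,0]}'
python3 -c "
from h import *
print(sense()['q']);to((400,70,500))"
```

```text
time: 10.85
position: [604.7, 73.8, 896.4]
ee_rot: [3.067, 0.599, 3.066]
force: [-1.2, -0.1, -0.1]
width: 25.5
gripper_force: 0.0
[-0.12598644  0.21383824  0.30061046  0.11498279  2.02914936 -1.56183819]
d [39.19 -3.49 21.03] z [ 0.566  0.032 -0.824] x [-0.824  0.062 -0.564]
```

```bash
python3 -m inch '{"travel":[[4.8,-0.4,1.8],[4.8,-0.4,1.8],[4.8,-0.4,1.8],[4.8,-0.4,1.8],[4.8,-0.4,1.8],[4.8,-0.4,1.8],[4.8,-0.3,1.8]],"twist":[0,0,0,0,0,0,0]}'
python3 -m inch '{"travel":[[3.45,-0.3,4.3],[3.45,-0.3,4.3],[3.45,-0.3,4.3],[3.45,-0.3,4.3],[3.45,-0.3,4.3],[3.45,-0.3,4.3]],"twist":[0,0,0,0,0,0]}'
python3 - <<'E'
from h import *
import cv2
s=sense();print(s['q']);to((375,74,270))
np.save('w1.npy',np.r_[s['position'],s['ee_rot']])
cv2.imwrite('pics/w1.png',snapshot('wrist')[:,:,::-1])
E
```

```text
time: 11.72
position: [404.3, 72.3, 613.0]
ee_rot: [3.068, 0.601, 3.068]
force: [-0.3, 0.1, 1.2]
width: 25.3
gripper_force: 0.0
time: 12.48
position: [380.3, 75.1, 282.4]
ee_rot: [3.068, 0.601, 3.068]
force: [1.5, -0.2, 0.9]
width: 25.5
gripper_force: 0.0
[-0.26734192 -0.87146109  2.39727375  0.21053174  1.04504285 -1.83943991]
d [ 1.13 -0.2   0.72] z [ 0.568  0.032 -0.822] x [-0.822  0.061 -0.566]
```

View pics/w1.png

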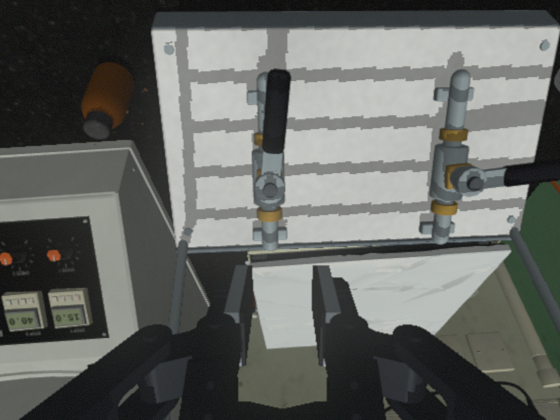

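Wrist view: valve a's hub is at (268,188), with its grip running from (272,150) to (280,72). Valve b's hub is at (473,182), with its grip from (506,177) to the right edge. The panel corners are at (157,30), (557,24), (181,246) and (517,237). Next I fit the console pose to these.

```bash
cat >> h.py <<'E'
def wproj(pose,P):
    c=camera_params('wrist');f=210/np.tan(np.radians(c['fov_y']/2));H=c['hand_eye']
    r=Ro.from_euler('xyz',pose[3:]).as_matrix();t=r.T@(np.asarray(P)-pose[:3])
    p=H[:3,:3].T@(t-H[:3,3]);return np.array([c['cx']+f*p[0]/p[2],c['cy']+f*p[1]/p[2]])
S,C=np.sin(np.radians(35)),np.cos(np.radians(35))
def con(p,u,y,n): # console point: u upslope from panel middle, n out of panel
    l=np.array([u*C-n*S,y,89.5+u*S+n*C]);c,s=np.cos(p[2]),np.sin(p[2])
    return np.array([p[0]+c*l[0]-s*l[1],p[1]+s*l[0]+c*l[1],l[2]])
E
python3 - <<'E'
from h import *
w=np.load('w1.npy');h=103.75
o=[(-h,-180,0,(157,30)),(-h,180,0,(557,24)),(h,-180,0,(181,246)),(h,180,0,(517,237))]
pv=[(-85,(268,188)),(85,(473,182))]
def r(p):
    return np.ravel([wproj(w,con(p,u,y,n))-q for u,y,n,q in o]+[wproj(w,con(p,p[3],y,55))-q for y,q in pv])
s=least_squares(r,[489,152,-.05,18],loss='soft_l1');p=s.x;print(p,r(p).round(1))
print('topcheck',[proj('top',con(p,a,b,0)).round(1) for a,b in((-h,180),(-h,-180))],'side',proj('side',con(p,-h,-180,0)),proj('side',con(p,p[3],-85,55)))
for nm,y,px in(('a',-85,(280,72)),('b',85,(506,177))):
    print(nm,'pivot',con(p,p[3],y,50).round(1),'grip open',con(p,p[3]-65,y,50).round(1),'shut',con(p,p[3],y+65,50).round(1))
for th in (0,.1,.2,.3): print(th,wproj(w,con(p,p[3]-92*np.cos(th),-85+92*np.sin(th),50)).round(), wproj(w,con(p,p[3]-28*np.sin(th),85+28*np.cos(th),50)).round(),wproj(w,con(p,p[3]-60*np.sin(th),85+60*np.cos(th),50)).round())
np.save('con.npy',p)
E
```

```text
[ 4.90309784e+02  1.54377472e+02 -5.14473632e-02  2.19828829e+01] [-7.2 -0.1  5.6  0.7 -4.2  9.3  2.8  3.3  1.8  0.4 -0.8 -0.6]
topcheck [array([196.3, 231. ]), array([296.8, 237.8])] side [258.6056251  288.16227474] [277.94429493 228.78356061]
a pivot [475.3  70.  143.1] grip open [422.1  72.8 105.8] shut [478.6 135.  143.1]
b pivot [484.  239.8 143.1] grip open [430.8 242.6 105.8] shut [487.4 304.7 143.1]
0 [266.  68.] [501. 179.] [537. 178.]
0.1 [278.  69.] [501. 176.] [538. 171.]
0.2 [290.  71.] [501. 173.] [538. 164.]
0.3 [302.  73.] [501. 169.] [538. 157.]
```

```bash
cat >> h.py <<'E'
def plan(v,way):
    """v 'a'/'b'; way: list of (theta, height over lever centre, radius); prints rows from the present pose"""
    p=np.load('con.npy');y0={'a':-85,'b':85}[v];s=sense();pos=s['position'];r=R()
    T,W=[],[]
    for th,hh,rad in way:
        P=con(p,p[3]-rad*np.cos(th),y0+rad*np.sin(th),50+hh)
        L=con(p,p[3]-np.cos(th),y0+np.sin(th),50)-con(p,p[3],y0,50)
        d=(r.T@(P-pos)/10).round(2);l=r.T@L;w=round(float(np.arctan2(l[1],l[0])),3)
        T.append(d.tolist());W.append(w);pos=pos+r@d*10;r=r@Ro.from_rotvec([0,0,w]).as_matrix()
    print('travel',T,'twist',W)
    p=np.load('con.npy');n=con(p,0,0,1)-con(p,0,0,0);print('angle to normal',np.degrees(np.arccos(-n@r[:,2])).round(1),'q',s['q'].round(2))
E
python3 -c "
from h import *
plan('a',[(.11,60,65),(.11,25,65),(.11,2,65)])"
```

```text
travel [[5.32, -0.17, 10.35], [-0.12, -0.21, 3.49], [-0.07, -0.14, 2.29]] twist [0.088, 0.0, 0.0]
angle to normal 3.9 q [-0.27 -0.87  2.41  0.21  1.04 -1.84]
```

```bash
python3 -m inch '{"travel":[[2,0,2],[1.8,-0.1,4.2],[1.5,-0.1,4.2]],"twist":[0,0,0.09]}' 50 25
python3 - <<'E'
from h import *
import cv2
plan('a',[(.11,25,65),(.11,2,65)])
cv2.imwrite('pics/w2.png',snapshot('wrist')[:,:,::-1])
E
```

```text
time: 12.9
position: [397.4, 79.4, 169.7]
ee_rot: [3.006, 0.595, 2.957]
force: [0.6, -0.3, 0.1]
width: 42.5
gripper_force: 0.0
travel [[1.54, -0.25, 4.18], [-0.03, -0.13, 2.3]] twist [-0.001, 0.0]
angle to normal 3.5 q [-0.22 -0.62  2.53  0.26  0.66 -1.81]
```

View pics/w2.png

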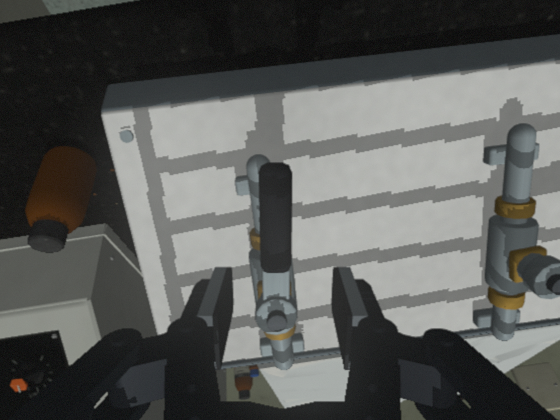

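The lever is at column 276, parallel to tool x and centred between the fingers at about column 282. I'll descend and grip.

```bash
python3 -m inch '{"travel":[[1.5,-0.25,4.2],[0,-0.1,2.3]],"twist":[0,0]}'
python3 -m inch '{"travel":[[0,0,0],[0,0,0],[0,0,0]],"twist":[0,0,0]}' 0 25
python3 -c "
from h import *
import numpy as np
plan('a',[(t,2,65) for t in np.arange(.11+.17,1.72,.17)])"
```

```text
time: 13.2
position: [420.6, 80.7, 106.0]
ee_rot: [3.007, 0.59, 2.96]
force: [0.9, 0.7, 0.3]
width: 42.6
gripper_force: 0.0
time: 13.58
position: [420.1, 80.4, 107.0]
ee_rot: [3.006, 0.591, 2.959]
force: [18.4, 1.6, -24.5]
width: 17.3
gripper_force: 25.1
travel [[-0.27, 1.07, 0.1], [-0.09, 1.1, 0.06], [-0.1, 1.1, 0.05], [-0.09, 1.1, 0.05], [-0.1, 1.1, 0.03], [-0.09, 1.09, 0.03], [-0.1, 1.11, 0.01], [-0.09, 1.09, 0.0], [-0.1, 1.1, -0.01]] twist [0.17, 0.169, 0.17, 0.17, 0.171, 0.17, 0.17, 0.17, 0.171]
angle to normal 3.6 q [-0.2  -0.32  2.52  0.4   0.38 -1.95]
```

```bash
python3 -m inch '{"travel":[[-0.15,1.07,0.1],[-0.1,1.1,0.06],[-0.1,1.1,0.05],[-0.1,1.1,0.05]],"twist":[0.17,0.17,0.17,0.17]}'
python3 -c "
from h import *
import numpy as np
print(R().T@sense()['force'], sense()['torque'])
plan('a',[(t,2,65) for t in np.arange(.11+.17*5,1.72,.17)])"
```

```text
time: 14.08
position: [437.3, 118.6, 117.4]
ee_rot: [2.654, 0.368, 2.223]
force: [2.3, 1.6, -8.5]
width: 17.7
gripper_force: 25.3
[ 2.92055502 -1.25827128  8.39177508] [-0.19125825  0.78613034  0.22285403]
travel [[-0.26, 1.22, 0.05], [-0.1, 1.1, 0.02], [-0.09, 1.1, 0.02], [-0.1, 1.1, -0.0], [-0.09, 1.1, -0.02]] twist [0.166, 0.17, 0.17, 0.171, 0.17]
angle to normal 3.6 q [-0.03 -0.25  2.44  0.15  0.35 -0.9 ]
```

```bash
python3 -m inch '{"travel":[[-0.2,1.2,0.05],[-0.1,1.1,0.02],[-0.1,1.1,0.02],[-0.1,1.1,0]],"twist":[0.17,0.17,0.17,0.17]}'
python3 -c "
from h import *
import numpy as np
print(R().T@sense()['force'], R().T@sense()['torque'])
plan('a',[(t,2,65) for t in (1.52,1.57,1.62,1.67,1.72,1.77)])"
```

```text
time: 14.58
position: [471.1, 136.2, 140.6]
ee_rot: [2.54, 0.003, 1.635]
force: [3.1, 10.8, -9.2]
width: 17.5
gripper_force: 24.6
[10.63648394 -2.07745038  9.67123302] [ 0.38649577  1.34723015 -0.29507244]
travel [[-0.14, 0.42, 0.03], [-0.01, 0.33, -0.01], [-0.01, 0.32, -0.0], [-0.01, 0.33, -0.01], [-0.0, 0.32, -0.0], [-0.01, 0.32, -0.01]] twist [0.046, 0.05, 0.05, 0.051, 0.05, 0.05]
angle to normal 3.7 q [ 0.03 -0.19  2.34  0.05  0.39 -0.08]
```

```bash
python3 -m inch '{"travel":[[-0.1,0.35,0],[0,0.33,0]],"twist":[0.05,0.05]}'
python3 -c "
from h import *
print(R().T@sense()['force'], R().T@sense()['torque'])"
python3 -m inch '{"travel":[[0,0.33,0]],"twist":[0.05]}'
python3 -c "
from h import *
print(R().T@sense()['force'], R().T@sense()['torque'])"
python3 -m inch '{"travel":[[0,0.33,0]],"twist":[0.05]}'
python3 -c "
from h import *
print(R().T@sense()['force'], R().T@sense()['torque']);plan('a',[(1.65,2,65)])"
```

```text
time: 14.82
position: [477.0, 136.1, 144.9]
ee_rot: [2.541, -0.053, 1.556]
force: [3.1, 18.6, -9.8]
width: 17.4
gripper_force: 25.6
[18.1036669  -3.70326335 10.48642348] [ 0.70072728  2.82460963 -0.1273715 ]
time: 14.95
position: [479.7, 135.9, 146.8]
ee_rot: [2.544, -0.081, 1.514]
force: [2.6, 18.9, -8.6]
width: 17.5
gripper_force: 25.7
[18.29778376 -4.43062166  9.18081044] [ 0.66558477  2.63046398 -0.1090351 ]
time: 15.08
position: [480.9, 135.6, 147.4]
ee_rot: [2.552, -0.108, 1.473]
force: [-10.3, 16.0, -2.5]
width: 17.4
gripper_force: 36.4
[ 14.54729644 -12.12298439  -3.17888563] [ 2.18534588  2.3627458  -0.69006584]
travel [[-0.09, 0.09, 0.02]] twist [-0.019]
angle to normal 3.8 q [ 0.02 -0.18  2.31  0.06  0.41  0.11]
```

```bash
python3 -m inch '{"travel":[[-0.05,0.3,0],[0,0.2,0]],"twist":[0,0]}'
python3 -c "
from h import *
print(R().T@sense()['force'], R().T@sense()['torque'],sense()['gripper_force'])"
```

```text
time: 15.32
position: [481.2, 135.4, 147.3]
ee_rot: [2.56, -0.107, 1.475]
force: [-26.1, 22.4, 2.9]
width: 17.2
gripper_force: 37.3
[ 20.04822284 -23.05129352 -16.0560839 ] [ 3.6494056   3.05313024 -0.36317059] 37.29707556311041
```

```bash
python3 -m inch '{"travel":[[0,0.3,0],[0,0,0]],"twist":[0,0]}'
python3 -c "
from h import *
print(R().T@sense()['force'])"
python3 -m inch '{"travel":[[0,0,0],[0,0,0],[0,0,0]],"twist":[0,0,0]}' 50
python3 -c "
from h import *
plan('a',[(1.65,2,65)]);plan('a',[(1.65,60,65)])"
```

```text
time: 15.58
position: [481.3, 135.4, 147.2]
ee_rot: [2.565, -0.107, 1.475]
force: [-32.4, 22.6, 6.9]
width: 17.5
gripper_force: 38.2
[ 20.01656258 -26.21875971 -22.78465251]
time: 15.95
position: [490.6, 131.8, 153.5]
ee_rot: [2.545, -0.106, 1.472]
force: [-2.1, 0.8, 0.8]
width: 42.8
gripper_force: 1.1
travel [[0.12, -1.09, -0.02]] twist [-0.019]
angle to normal 3.5 q [ 0.01 -0.17  2.29  0.06  0.42  0.1 ]
travel [[0.47, -1.18, -5.81]] twist [-0.019]
angle to normal 3.5 q [ 0.01 -0.17  2.29  0.06  0.42  0.1 ]
```

```bash
python3 -m inch '{"travel":[[0.1,-1,-0.5],[0.2,0,-2.7],[0.1,0,-2.5]],"twist":[0,0,0]}' 50
python3 -c "
from h import *
print(sense()['force'])
plan('b',[(1.55,58,65),(1.55,25,65)])"
```

```text
time: 16.32
position: [449.6, 135.2, 194.5]
ee_rot: [2.546, -0.106, 1.472]
force: [1.1, 0.4, 0.2]
width: 42.3
gripper_force: 0.0
[1.06303222 0.40168094 0.16536299]
travel [[16.93, -2.39, 1.12], [-0.2, 0.03, 3.3]] twist [-0.12, 0.0]
angle to normal 3.5 q [ 0.03 -0.38  2.34  0.03  0.58  0.14]
```

```bash
python3 -m inch '{"travel":[[4.3,-0.6,0.2],[4.3,-0.6,0.3],[4.3,-0.6,0.3],[4,-0.6,0.3]],"twist":[0,0,0,-0.12]}'
python3 - <<'E'
from h import *
import cv2
s=sense();np.save('w3.npy',np.r_[s['position'],s['ee_rot']])
cv2.imwrite('pics/w3.png',snapshot('wrist')[:,:,::-1])
plan('b',[(1.55,25,65),(1.55,2,65)])
E
```

```text
time: 16.82
position: [453.4, 308.0, 190.1]
ee_rot: [2.537, -0.038, 1.574]
force: [1.1, -1.0, -0.4]
width: 42.9
gripper_force: 0.0
travel [[-0.71, -0.08, 3.3], [-0.15, 0.01, 2.29]] twist [0.009, -0.0]
angle to normal 3.8 q [ 0.53 -0.06  2.1  -0.47  0.6   0.86]
```

View pics/w3.png

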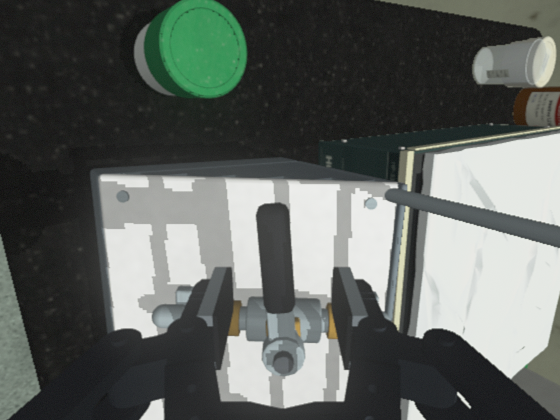

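The b lever runs from its hub at (283,358) to its tip at (271,210), nearly along tool x and between the fingers, at θ≈1.51. I'll descend and grip.

```bash
python3 -m inch '{"travel":[[-0.6,-0.3,3.3],[-0.2,-0.1,2.3]],"twist":[-0.04,0]}'
python3 -m inch '{"travel":[[0,0,0],[0,0,0],[0,0,0]],"twist":[0,0,0]}' 0 25
python3 -c "
from h import *
import numpy as np
print(R().T@sense()['force'])
plan('b',[(t,2,65) for t in (1.51-.17*k for k in range(1,10))])"
```

```text
time: 17.12
position: [481.8, 300.5, 140.1]
ee_rot: [2.538, -0.016, 1.606]
force: [-0.1, -0.2, -0.2]
width: 42.9
gripper_force: 0.0
time: 17.5
position: [481.9, 299.8, 141.0]
ee_rot: [2.538, -0.015, 1.605]
force: [12.3, -0.5, -12.3]
width: 17.7
gripper_force: 24.6
[-1.05089221  3.13095658 17.11518672]
travel [[0.41, -0.92, -0.04], [-0.09, -1.1, -0.01], [-0.09, -1.1, -0.02], [-0.1, -1.1, -0.04], [-0.09, -1.1, -0.04], [-0.09, -1.1, -0.05], [-0.09, -1.09, -0.06], [-0.09, -1.1, -0.06], [-0.1, -1.1, -0.06]] twist [-0.169, -0.171, -0.17, -0.17, -0.17, -0.17, -0.17, -0.17, -0.17]
angle to normal 3.5 q [ 0.47  0.07  2.1  -0.53  0.47  0.86]
```

```bash
python3 -m inch '{"travel":[[0.1,-1,0],[0,-1.1,-0.02],[0,-1.1,-0.02],[-0.1,-1.1,-0.04]],"twist":[-0.17,-0.17,-0.17,-0.17]}'
python3 -c "
from h import *
import numpy as np
print(R().T@sense()['force'], R().T@sense()['torque'])
plan('b',[(t,2,65) for t in (1.51-.17*k for k in range(5,10))])"
```

```text
time: 18.0
position: [451.8, 287.0, 121.3]
ee_rot: [2.639, 0.358, 2.19]
force: [23.3, -12.6, -6.6]
width: 17.2
gripper_force: 28.4
[-19.95967239   3.25441922  18.37952184] [-0.16590082 -3.0674057   0.10051406]
travel [[0.3, -1.16, -0.03], [-0.09, -1.09, -0.05], [-0.09, -1.1, -0.05], [-0.09, -1.1, -0.07], [-0.09, -1.1, -0.06]] twist [-0.167, -0.17, -0.17, -0.169, -0.17]
angle to normal 3.4 q [ 0.48  0.04  2.18 -0.61  0.43  0.27]
```

```bash
python3 -m inch '{"travel":[[-0.15,-1.15,0.05],[-0.1,-1.1,0],[-0.1,-1.1,-0.03]],"twist":[-0.17,-0.17,-0.17]}'
python3 -c "
from h import *
import numpy as np
print(R().T@sense()['force'], R().T@sense()['torque'])
plan('b',[(t,2,65) for t in (.25,.2,.15,.1,.05,0,-.05)])"
```

```text
time: 18.38
position: [437.1, 262.3, 111.5]
ee_rot: [2.869, 0.556, 2.716]
force: [4.5, -1.1, 10.7]
width: 17.1
gripper_force: 37.1
[-9.4457316   2.63752023 -6.1911704 ] [ 0.13460088 -1.08590807  0.33139768]
travel [[0.4, -0.54, -0.06], [-0.01, -0.33, -0.02], [-0.01, -0.32, -0.02], [-0.0, -0.33, -0.02], [-0.01, -0.32, -0.02], [-0.01, -0.33, -0.02], [-0.01, -0.32, -0.02]] twist [-0.067, -0.05, -0.05, -0.05, -0.05, -0.05, -0.049]
angle to normal 3.7 q [ 0.43 -0.    2.26 -0.61  0.37 -0.27]
```

```bash
python3 -m inch '{"travel":[[0.1,-0.6,-0.05],[0,-0.65,-0.04],[0,-0.33,-0.02]],"twist":[-0.1,-0.1,-0.05]}'
python3 -c "
from h import *
print(R().T@sense()['force'], R().T@sense()['torque'])"
python3 -m inch '{"travel":[[0,-0.33,-0.02]],"twist":[-0.05]}'
python3 -c "
from h import *
print(R().T@sense()['force'], R().T@sense()['torque']);plan('b',[(0,2,65)])"
```

```text
time: 18.75
position: [433.5, 247.9, 109.7]
ee_rot: [3.027, 0.605, 3.005]
force: [10.6, 0.1, 4.7]
width: 17.3
gripper_force: 37.7
[-11.31781051   1.28560988   2.28826888] [ 0.06421004 -1.18931574  0.26559606]
time: 18.88
position: [433.1, 244.8, 109.6]
ee_rot: [3.061, 0.61, 3.065]
force: [10.1, 0.5, 5.6]
width: 17.5
gripper_force: 37.7
[-11.42102323   1.14547133   1.21034791] [ 0.15318176 -1.16163656  0.2943644 ]
travel [[0.39, -0.25, -0.03]] twist [-0.021]
angle to normal 3.8 q [ 0.39 -0.04  2.29 -0.58  0.35 -0.64]
```

```bash
for i in 1; do :; done; python3 -m inch '{"travel":[[0,-0.33,-0.02]],"twist":[-0.05]}'
python3 -c "
from h import *
print(R().T@sense()['force'], R().T@sense()['torque'])"
python3 -m inch '{"travel":[[0,-0.33,-0.02]],"twist":[-0.05]}'
python3 -c "
from h import *
print(R().T@sense()['force'], R().T@sense()['torque']);plan('b',[(0,2,65)])"
```

```text
time: 19.0
position: [432.8, 241.7, 109.5]
ee_rot: [3.096, 0.613, 3.126]
force: [8.9, 1.1, 6.0]
width: 17.5
gripper_force: 37.7
[-10.70595752   1.23528331   0.23642754] [ 0.11068569 -1.21917121  0.2487525 ]
time: 19.12
position: [432.8, 238.5, 109.6]
ee_rot: [3.131, 0.615, -3.096]
force: [9.1, 2.8, 5.0]
width: 17.3
gripper_force: 37.5
[-10.36003437   2.39923621   1.2676068 ] [-0.01374391 -1.03354038  0.20256126]
travel [[0.36, 0.43, 0.02]] twist [0.08]
angle to normal 3.8 q [ 0.37 -0.05  2.31 -0.55  0.34 -0.77]
```

```bash
python3 -m inch '{"travel":[[0,-0.33,-0.02]],"twist":[-0.05]}'
python3 -c "
from h import *
print(R().T@sense()['force'], R().T@sense()['torque'])"
python3 -m inch '{"travel":[[0,-0.33,-0.02],[0,-0.3,0]],"twist":[-0.03,0]}'
python3 -c "
from h import *
print(R().T@sense()['force'], R().T@sense()['torque']);plan('b',[(0,2,65)])"
```

```text
time: 19.25
position: [432.9, 237.2, 110.0]
ee_rot: [-3.123, 0.617, -3.037]
force: [7.8, 27.5, -2.9]
width: 17.7
gripper_force: 46.8
[-6.98520679 26.7076937   7.97611879] [-4.00433115 -0.44235342  0.7803537 ]
time: 19.5
position: [433.2, 236.1, 110.7]
ee_rot: [-3.114, 0.622, -3.002]
force: [7.8, 69.7, -22.8]
width: 17.5
gripper_force: 57.8
[-0.81074629 68.68582871 26.79484403] [-10.56945801   0.37426527   0.87007987]
travel [[0.4, 0.69, 0.1]] twist [0.156]
angle to normal 4.8 q [ 0.35 -0.06  2.32 -0.51  0.32 -0.91]
```

```bash
python3 -m inch '{"travel":[[0,0,0],[0,0,0],[0,0,0]],"twist":[0,0,0]}' 55
python3 -c "
from h import *
print(sense()['force'],sense()['gripper_force']);plan('b',[(-.1,2,65)]);plan('b',[(-.1,80,70)])"
```

```text
time: 19.88
position: [428.6, 226.7, 105.1]
ee_rot: [-3.092, 0.602, -2.998]
force: [0.5, 0.8, 0.7]
width: 46.8
gripper_force: 0.0
[0.46329849 0.82114457 0.70164384] 0.0
travel [[-0.33, 0.91, -0.12]] twist [0.06]
angle to normal 3.5 q [ 0.34 -0.06  2.33 -0.52  0.33 -0.91]
travel [[0.17, 1.42, -7.9]] twist [0.06]
angle to normal 3.5 q [ 0.34 -0.06  2.33 -0.52  0.33 -0.91]
```

```bash
python3 -m inch '{"travel":[[0,0.9,-0.2],[0,0,-3],[0,0.1,-4],[0,0,-4]],"twist":[0,0,0,0]}'
python3 - <<'E'
from h import *
import cv2
s=sense();print(s['force'],s['q'])
cv2.imwrite('pics/w4.png',snapshot('wrist')[:,:,::-1])
E
```

```text
time: 20.38
position: [363.1, 232.6, 196.9]
ee_rot: [-3.092, 0.6, -2.999]
force: [-0.1, 0.6, 0.5]
width: 46.7
gripper_force: 0.0
[-0.0875033   0.61885698  0.47701557] [ 0.45015235 -0.42526755  2.3629143  -0.35785905  0.67062472 -1.02681347]
```

View pics/w4.png

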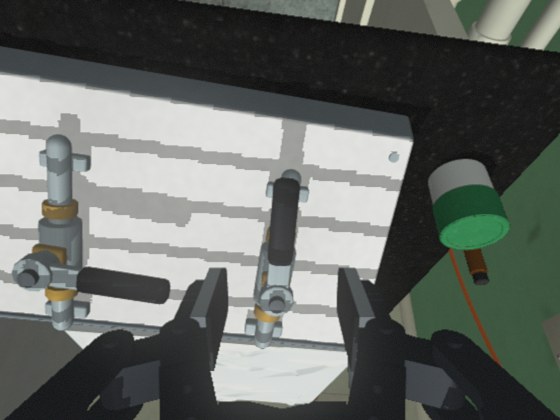

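Both levers have turned. Valve a's runs across its pipe, from its hub at (30,275) to its tip at (166,291). Valve b's runs along its pipe, from (273,299) to (288,182). The tub stands where it was and the gripper is clear, so I'm handing in.

```bash
python3 -c "
from station import *
print(sign_off())"
```

```text
the job is handed in; nothing more can be done
None
```

I shut valve a hard against its stop, then opened valve b hard against its stop; both levers are released, the arm touched no tub or bottle, and I handed the job in at about 20 s (no verdict came back).

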